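Free a jammed doming die from its holder

ROBOT

A 7-joint arm with a two-finger parallel gripper is mounted at the origin on the work surface. World frame = base frame: x ahead of the robot, y to its left, z up, the work surface at z = 0. Lengths are in mm, angles in rad, forces in N, time in s.
With the tool pointing down it reaches from about 350 to 900 mm from the base axis. Payload 8.1 kg.
Tool frame: the origin (TCP) lies on the centre line of the jaws, within the pads' length; the fingertips stand 19 mm ahead of it and the grasp point (between the pads) is the TCP; x points along the fingers, y is the direction in which the jaws open and shut, and the axes are right-handed (so a half turn about x gives the same grasp; the last joint's range is limited). The gripper opens to 85 mm and grips with 20 to 120 N. Pads are 22 mm wide; open, the fingers measure 114 mm over their backs; the gripper's body (76 mm by 85 mm) begins 54 mm behind the grasp point. The pads swing forward as they close: fully open they stand 13 mm farther back than shut.
Start: joints at [1.178, 0.434, 0.025, 1.573, -0.012, 1.134, -0.075], TCP at [178.576, -598.958, 250.323] pointing down, gripper open.
Joint ranges: [-2.62, 2.62], [-0.44, 2.09], [-1.27, 1.32], [0.08, 2.57], [-1.32, 4.46], [0.12, 2], [-2.74, 2.74]. Speed limits (rad/s): [2.22, 2.22, 3.01, 3.01, 3.14, 3.14, 3.14].

INTERFACE

Orientations are given as a 3x3 rotation matrix whose columns are the frame's x, y, z axes.
In Python, from cell import bot gives the robot as it stands.
- The arm moves only by the tool arm_command, never from a script. Its argument "targets" is a list of rows, each an object with "xyz": the shift along the tool's x, y, z in m, a list of three; "twist": the turn, a rotation vector about the tool's x, y, z in rad, a list of three; "fingers": the finger opening in m, from 0 to 0.0854. A call has 1 to 20 rows; each row shifts and turns the commanded pose from where the row before left it, along the tool's axes as they then stand; what a row does not reach is not made up. A row lasts 1/12 s, in which the tool goes at most 41.7 mm and 7.16 degrees, less where a joint would pass 70% of its speed; a pose out of reach is approached as far as the arm can. A call is refused whole if a number of a shift passes 0.0417 or a number of a turn 0.125, either way. A call with a gripper value outside its range is refused whole. The fingers move at their own pace and stop on an object; "squeeze" is the grip in N (left out, the last holds). Time passes only in rows, so rows that do not move let the fingers close. It gives the time, the measured TCP pose, the force and the opening at its end, in the units of the state.
- bot.read_state(): the state, without advancing time (a new reading comes with each control period).
- bot.get_image(name): name is "side" or "top" or "wrist"; returns the picture (384x512x3 uint8, blue, green, red); there is no depth.
- bot.camera_params(name): a dict with "K" (3x3 intrinsics, pixels), "rvec" (rotation vector, rad) and "tvec" (3), from world to camera coordinates, as OpenCV has them. Camera axes: x right, y down, z forward; pixel columns grow to the right and rows downward; lengths in mm; the calibration is good to about 2 mm. The wrist camera is an equidistant fisheye: a pixel r from the principal point sees the ray r / f radians off the axis. A picture is of the moment at which its call begins: read the wrist's pose just before it. camera_params takes no time and is no camera call; for the wrist camera it gives the pose at the moment of the call.
- bot.finish_job(): hands the job in, once; it reports no verdict.
Trained networks look in the newest picture that a camera, given by its name, has taken for a name from the list of things; names that differ only in an ending like _2 or _b are one class to them, and where a whole thing is asked for, a point or a joint stands for the part that bears it (a point fixed in the world has none). Each returns a list of dicts, best first, with "conf" (0 to 1); they miss things now and then, are a little off and sometimes report something else, mostly with a low value. They report only what shows in the picture. A call takes as long as a camera call. They do not tell look-alikes from the thing itself.
- bot.boxes_of(query, camera): "extent" ([left, top, right, bottom] in pixels, round what is visible of it).
The state is a dict: "t": time; "joints": joint angles; "joint_velocities": joint speeds; "effort": joint torques, N m; "ee_pos": TCP position; "ee_rot": TCP orientation; "contact_force": force on the tool from outside, world axes, zero at the start; "ft_torque": the same for the moment, N m; "finger_gap": finger opening in mm.
Only numpy, scipy, OpenCV 4.12 (cv2) and the standard library are available. Lean on these libraries where they do the work, as an engineer would, in place of code of your own. Each camera call takes 0.05 s, during which the arm holds its last target.

TASK

Take the mallet by its handle and drive the yellow release pin on the blue die holder fully down, then set the mallet back on the bench, clear of the holder. Grip the top of the aluminium die block and rock it side to side, towards one red jaw and then the other, until both jaws have given way and it comes free; draw it up and finish while holding it upright and still, straight above the holder, its foot just clear of the holder's top by a finger's breadth or two (about 1 to 5 cm). Touch the pin only with the mallet, do not hit the die or pry at the jaws or the brass tongue, and leave the other things where they are.

Things in the scene. Friction and masses are not known exactly. Their poses are not given: they have to be found in the camera images.
- holder: blue steel die holder, bolted down. Origin on the bench, under the pocket's centre. Dark base plate x -41 to 65, y -70 to 115 mm; the die stands on its top, z 10 mm, its foot in a pocket 8 mm deep with 1 mm play. Blue cheeks: |x| < 20, |y| 24 to 58, top z 75 mm. Pin tower: 40 x 36 mm, 62 mm high, at x 0, y 90 mm. The die is rocked along the holder's y.
- holder_mouth (a point): point on the holder's axis, level with the tops of its cheeks: 75 mm above the bench, over the centre of the pocket. Axes as the holder's.
- pin_top (a point): centre of the top of the release pin's round yellow cap (24 mm across). The pin stands on the tower, top 84 mm above the bench when up, 74 mm when driven home; this point moves with the pin.
- pin (a joint): travel of the release pin: 0 up, 0.010 m driven fully home. About 8 N of stiff friction and a light spring (1 N at the bottom); it stays where it is driven. It draws the brass locking tongue off the die's toe (1.2 mm per mm of pin).
- tongue (a joint): travel of the brass locking tongue, 0 over the toe, 0.012 m drawn back along +x when the pin is home. It follows the pin and cannot be pushed by itself.
- tongue_tip (a point): tip of the brass locking tongue at the holder's +x side, 14 mm wide, 7 mm thick, that lies 2 mm above the die's toe. As found at x 20, y 0, z 23.5 mm of the holder; it draws back 12 mm along +x when the pin is home and is then clear of the toe.
- jaw_left (a joint): outward travel of the red jaw on the holder's +y side: 0 as found, 0.006 m at its stop. Stiff: about 9 N moves it, and it stays where it is pushed.
- jaw_right (a joint): the same for the red jaw on the -y side (travel towards -y).
- jaw_left_face (a point): red jaw on the +y side, 30 mm wide along x, 8 mm thick, centred 66 mm above the bench. Its inner face is 8.5 mm from the holder's centre plane as found. This point: middle of its inner face.
- jaw_right_face (a point): the same on the -y side.
- die: aluminium doming-die block, upright, 36 mm (x) by 24 mm (y), 110 mm high, 0.2 to 0.35 kg, dark dish on top. Origin: centre of its underside; axes along the holder's at the start. At the foot a toe 16 mm wide, 8 mm high reaches to x 28 mm, under the brass tongue. Its top 45 mm stand above the cheeks.
- die_groove (a point): centre of the die, 56 mm above its underside. Here a groove 4 mm deep, 16 mm high runs along both y faces; the jaws sit in it, 0.5 mm off its bottom, 4 mm play up and down: a straight pull stops after 4 mm. Rocking over the edges of the foot by 0.12 rad each way pushes the jaws to their stops; both together must give over 7 mm for the die to pass.
- die_grip (a point): where to grip the die: on its axis 94 mm above its underside, across its 36 mm (x) width, pads on its x faces. Rocking 0.12 rad moves this point about 11 mm along y.
- mallet: small mallet standing on one face of its orange round head (34 mm across, 54 mm high, steel band). Origin: centre of the lower face. Wooden handle, level, along the mallet's -x out to x -127 mm, 14 mm wide (y), 18 mm high, its centre 34 mm above the lower face. Mass about 0.24 kg, centre of mass about 7 mm from the head's axis towards the handle.
- green_tin: green jar, 56 mm across and 50 mm high, stands on the bench; bystander. Origin: centre of its underside.
- tape: yellow roll of tape lying flat, 90 mm across, 45 mm high; bystander. Origin: centre of its underside.
- pill_jar: white jar with orange label and blue cap, 48 mm across, 85 mm high; bystander. Origin: centre of its underside.
- dapping_punch: small steel dapping punch standing on its foot, 32 mm across, 67 mm high; bystander. Origin: centre of its underside.
- pot: white ceramic cup, 70 mm across, 60 mm high; bystander. Origin: centre of its underside.
- screwdriver: screwdriver lying on the bench; bystander. Origin: on its underside about mid-length.
Mind the look-alikes: they are no part of the job. What is shaped like the die but purple is not meant. What is shaped like the mallet but pink or turquoise is not meant.

How it is judged:
By the outcome, as a careful person would: the job done as asked, in the order asked, and still so for the second after the job is handed in, while the arm keeps its last pose, push and grip.
It also fails if it takes over 62 s, if anything falls off the work surface, if the arm or the gripper's body presses on something with over 40 N, if the wrist force passes 120 N, or if a joint passes its speed limit or range.

## Working session

There is one attempt and no reset: what is moved stays moved. The work goes in short steps, Python scripts to look and compute and a tool call to move; the robot and the scene stay as the last step left them, time stands still between calls to the robot, and variables do not carry over. Pictures are saved under pics/ and viewed, and the job is handed in when it is done.

Besides the shell and the picture viewer there is one more tool, called after "Call:" as name([rows], argument=value, ...), one row to a line, values as JSON. arm_command: Moves the arm, as the interface text tells. Its arguments: {"type":"object","properties":{"targets":{"type":"array"},"squeeze":{"type":"number"}},"required":["targets"]}

```bash
mkdir -p pics; ls
python3 - <<'E'
from cell import bot
import cv2
s=bot.read_state(); print(s)
for n in ("side","top","wrist"):
    im=bot.get_image(n); cv2.imwrite(f"pics/{n}0.png",im)
    print(n,bot.camera_params(n))
    for q in ("holder","die","mallet","pin_top","jaw_left_face","tongue_tip"):
        print(q,[(round(d['conf'],2),[round(v) for v in d['extent']]) for d in bot.boxes_of(q,n)][:4])
E
```

```text
pics
{'t': 0.0, 'joints': array([ 1.17839116,  0.43522389,  0.02502025,  1.5741336 , -0.01159656,
        1.13400481, -0.07507614]), 'joint_velocities': array([-0.00029058, -0.00030948,  0.00025051, -0.00047751,  0.00136434,
        0.00161394,  0.00043981]), 'effort': array([ 5.35618565e-04, -6.70463705e+01,  1.02555156e+00, -3.16211128e+01,
        1.56858849e-02,  1.24292239e-02, -3.47314813e-05]), 'ee_pos': array([ 178.38117998, -598.48630119,  249.51182513]), 'ee_rot': array([[-6.24357202e-04,  2.85680912e-01, -9.58324593e-01],
       [ 1.49984025e-03, -9.58323435e-01, -2.85681544e-01],
       [-9.99998680e-01, -1.61570113e-03,  1.69860408e-04]]), 'contact_force': array([-0.4757883 ,  0.10888933, -0.49437702]), 'ft_torque': array([ 0.02319068, -0.01457024, -0.02506044]), 'finger_gap': 85.46166734620418}
side {'K': array([[374.63075485,   0.        , 258.51462612],
       [  0.        , 374.63075485, 193.86625144],
       [  0.        ,   0.        ,   1.        ]]), 'rvec': array([ 0.33983235, -2.69034658,  1.35057077]), 'tvec': array([ 514.36824864,  129.13308265, 1020.84699245
[... 541 characters left out ...]
1442.64315742])}
holder [(0.94, [240, 167, 290, 197])]
die [(0.74, [304, 181, 319, 192]), (0.67, [355, 138, 380, 158]), (0.61, [274, 170, 279, 192])]
mallet [(0.81, [129, 235, 164, 272]), (0.61, [193, 174, 229, 196]), (0.51, [173, 200, 182, 242]), (0.42, [269, 173, 280, 191])]
pin_top []
jaw_left_face [(0.2, [274, 174, 279, 190])]
tongue_tip []
wrist {'K': array([[297.31863964,   0.        , 253.8608572 ],
       [  0.        , 297.31863964, 184.87384554],
       [  0.        ,   0.        ,   1.        ]]), 'rvec': array([-2.32477316,  1.73196588,  0.25166436]), 'tvec': array([-625.29977235,  -38.06167381,  378.39845818])}
holder []
die []
mallet []
pin_top []
jaw_left_face []
tongue_tip []
```

Run:
```python
import cv2
a=cv2.imread('pics/side0.png')[130:384,130:380]; cv2.imwrite('pics/s0c.png',cv2.resize(a,None,fx=2.3,fy=2.3,interpolation=3))
a=cv2.imread('pics/top0.png')[110:300,110:400]; cv2.imwrite('pics/t0c.png',cv2.resize(a,None,fx=2.7,fy=2.7,interpolation=3))
```

```text
(no output)
```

View pics/s0c.png

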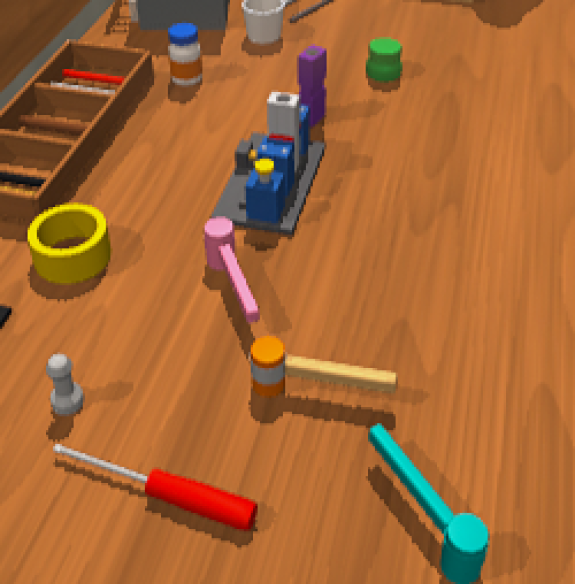

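View pics/t0c.png

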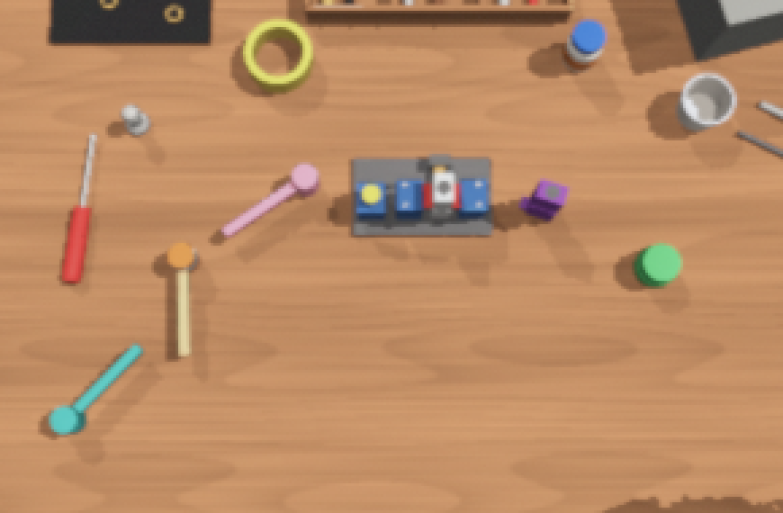

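View pics/wrist0.png

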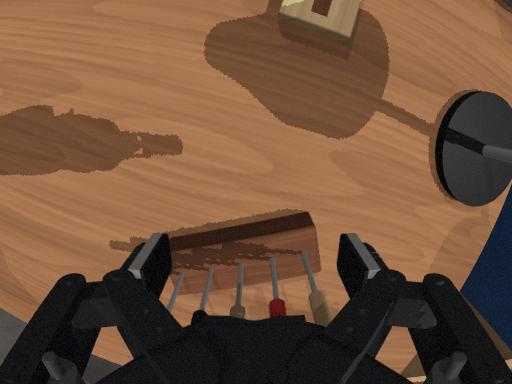

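```bash
cat > h.py <<'E'
import numpy as np,cv2
from cell import bot
from scipy.spatial.transform import Rotation as R
def cam(n):
    p=bot.camera_params(n); return p['K'],cv2.Rodrigues(np.array(p['rvec']))[0],np.array(p['tvec'],float)
def ray(c,n,uv):
    K,Rm,t=c; 
    d=np.array([(uv[0]-K[0,2])/K[0,0],(uv[1]-K[1,2])/K[1,1]])
    if n=='wrist':
        r=np.hypot(*d); v=np.array([*(d*np.sin(r)/max(r,1e-9)),np.cos(r)])
    else: v=np.array([*d,1.])
    return -Rm.T@t, Rm.T@(v/np.linalg.norm(v))
def onz(c,n,uv,z):
    o,d=ray(c,n,uv); return o+d*(z-o[2])/d[2]
def proj(c,n,X):
    K,Rm,t=c; X=np.atleast_2d(X); P=X@Rm.T+t
    if n=='wrist':
        rho=np.hypot(P[:,0],P[:,1]); th=np.arctan2(rho,P[:,2]); q=P[:,:2]*(th/np.maximum(rho,1e-9))[:,None]
    else: q=P[:,:2]/P[:,2:]
    return q*[K[0,0],K[1,1]]+[K[0,2],K[1,2]]
E
python3 - <<'E'
from h import *
np.set_printoptions(precision=1,suppress=True)
c=cam('top'); s=cam('side')
print('camtop',-c[1].T@c[2],'side',-s[1].T@s[2])
f=lambda u,v:(110+(u+.5)/2.7-.5,110+(v+.5)/2.7-.5)
g=lambda u,v:(130+(u+.5)/2.3-.5,130+(v+.5)/2.3-.5)
for nm,p,z in (('mhead',(181,255),54),('hend',(183,355),43),('pin',(371,194),84),('die',(443,186),120),('base tl',(352,159),10),('bl',(352,236),10),('br',(491,236),10),('tr',(491,158),10),('pink head',(305,179),54),('purple',(550,194),110)):
    print(nm,onz(c,'top',f(*p),z))
for nm,p,z in (('mhead',(268,349),54),('hend',(394,376),43),('pin',(264,166),84),('die',(284,98),120),('pink',(218,228),54),('purple',(312,52),110)):
    print('side',nm,onz(s,'side',g(*p),z))
E
```

```text
camtop [ 254.7   63.6 1514.7] side [314.2 846.1 713.3]
mhead [480.6 315.4  54. ]
hend [354.4 311.2  43. ]
pin [552.9  72.6  84. ]
die [555.2 -16.5 120. ]
base tl [616.2  98.4  10. ]
bl [511.8  98.3  10. ]
br [511.1 -85.3  10. ]
tr [616.9 -87.6  10. ]
pink head [579.3 158.1  54. ]
purple [ 546.7 -149.9  110. ]
side mhead [478.9 314.1  54. ]
side hend [355.4 306.9  43. ]
side pin [551.9  73.   84. ]
side die [552.4 -21.8 120. ]
side pink [582.  159.5  54. ]
side purple [ 548.9 -157.   110. ]
```

Call:
arm_command([
  {"xyz": [0, 0, 0], "twist": [0.12, 0, 0], "fingers": 0.085},
  {"xyz": [0, 0, 0], "twist": [0.12, 0, 0], "fingers": 0.085},
  {"xyz": [0, -0.03, -0.025], "twist": [0, 0, 0], "fingers": 0.085},
  {"xyz": [0, -0.03, -0.025], "twist": [0, 0, 0], "fingers": 0.085},
  {"xyz": [0, -0.03, -0.025], "twist": [0, 0, 0], "fingers": 0.085},
  {"xyz": [0, -0.03, -0.025], "twist": [0, 0, 0], "fingers": 0.085},
  {"xyz": [0, -0.03, -0.025], "twist": [0, 0, 0], "fingers": 0.085},
  {"xyz": [0, -0.03, -0.025], "twist": [0, 0, 0], "fingers": 0.085},
  {"xyz": [0, -0.03, -0.025], "twist": [0, 0, 0], "fingers": 0.085},
  {"xyz": [0, -0.03, -0.025], "twist": [0, 0, 0], "fingers": 0.085},
  {"xyz": [0, -0.038, -0.01], "twist": [0, 0, 0], "fingers": 0.085},
  {"xyz": [0, -0.038, -0.01], "twist": [0, 0, 0], "fingers": 0.085},
  {"xyz": [0, -0.038, -0.01], "twist": [0, 0, 0], "fingers": 0.085},
  {"xyz": [0, -0.038, -0.01], "twist": [0, 0, 0], "fingers": 0.085},
  {"xyz": [0, -0.038, -0.01], "twist": [0, 0, 0], "fingers": 0.085},
  {"xyz": [0, -0.038, -0.01], "twist": [0, 0, 0], "fingers": 0.085},
  {"xyz": [0, -0.03, -0.01], "twist": [0, 0, 0], "fingers": 0.085},
  {"xyz": [0, -0.02, -0.01], "twist": [0, 0, 0], "fingers": 0.085},
  {"xyz": [0, -0.01, 0], "twist": [0, 0, 0], "fingers": 0.085},
  {"xyz": [0, 0, 0], "twist": [0, 0, 0], "fingers": 0.085},
])

```text
t: 2.72
ee_pos: [432.1, -55.4, 250.4]
ee_rot: [[0.0, 0.054, -0.999], [0.001, -0.999, -0.054], [-1.0, -0.001, -0.0]]
contact_force: [0.1, 0.3, -0.2]
finger_gap: 84.8
```

Run:
```python
from h import *
np.set_printoptions(precision=3,suppress=True)
s=bot.read_state(); print(s['t'],s['joints'],s['ee_pos'],s['ee_rot'],s['contact_force'])
c=cam('wrist'); np.savez('w1.npz',K=c[0],R=c[1],t=c[2]); print('cam',-c[1].T@c[2], c[1][2])
cv2.imwrite('pics/w1.png',cv2.resize(bot.get_image('wrist'),None,fx=1.5,fy=1.5))
h=np.array([553,-17.5,0])
for nm,p in dict(pin=[0,90,84],die=[0,0,120],bl=[-41,-70,10],tl=[-41,115,10],br=[65,-70,10],tr=[65,115,10]).items():
    print(nm,proj(c,'wrist',h+p)*1.5)
```

```text
2.7167 [ 0.262  0.146 -0.287  1.988  0.048  1.014 -1.565] [432.12  -55.429 250.421] [[ 0.     0.054 -0.999]
 [ 0.001 -0.999 -0.054]
 [-1.    -0.001 -0.   ]] [ 0.088  0.342 -0.249]
cam [503.744 -51.967 373.864] [-0.284 -0.015 -0.959]
pin [[200.058  74.876]]
die [[324.283  61.174]]
bl [[425.467 141.276]]
tl [[204.807 136.18 ]]
br [[432.416  16.309]]
tr [[211.768  16.36 ]]
```

View pics/w1.png

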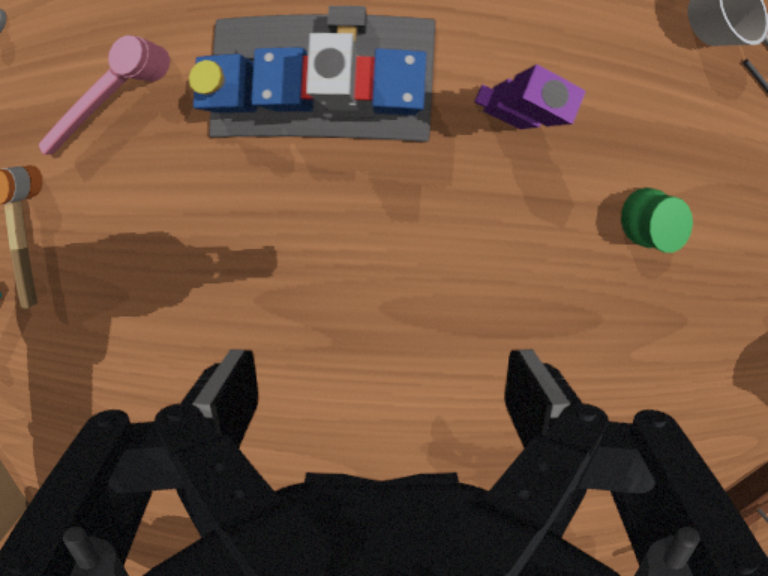

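Run:
```python
from h import *
from scipy.optimize import least_squares
w=np.load('w1.npz'); cw=(w['K'],w['R'],w['t']); ct=cam('top'); cs=cam('side')
f=lambda u,v:(110+(u+.5)/2.7-.5,110+(v+.5)/2.7-.5); g=lambda u,v:(130+(u+.5)/2.3-.5,130+(v+.5)/2.3-.5)
P=dict(pin=[0,90,84],die=[0,0,120],bl=[-41,-70,10],tl=[-41,115,10],br=[65,-70,10],tr=[65,115,10])
O=[(cw,'wrist',k,(u/1.5,v/1.5)) for k,(u,v) in dict(pin=(206,77),die=(330,63),bl=(427,140),tl=(209,138),tr=(218,18),br=(436,18)).items()]
O+=[(ct,'top',k,f(*p)) for k,p in dict(pin=(371,194),die=(443,186),tl=(352,236),bl=(491,236),br=(491,158),tr=(352,159)).items()]
O+=[(cs,'side',k,g(*p)) for k,p in dict(pin=(264,166),die=(284,98)).items()]
def res(q,O=O,full=0):
    Rz=R.from_euler('z',q[2]).as_matrix(); r=[]
    for c,n,k,uv in O: r.append((proj(c,n,Rz@np.array(P[k])+[q[0],q[1],0])[0]-uv))
    return np.ravel(r)
for name,sel in (('all',O),('w',O[:6]),('t',O[6:12])):
    s=least_squares(lambda q:res(q,sel),[553,-17,0],x_scale=[1,1,.01],loss='soft_l1'); print(name,s.x.round(3)); print(s.fun.reshape(-1,2).round(1).tolist())
```

```text
all [ 5.52088e+02 -2.05550e+01  4.00000e-03]
[[-1.3, -0.4], [-0.3, -0.1], [1.6, 1.6], [-0.5, -0.2], [-2.2, -0.3], [-0.1, -0.4], [0.9, 0.3], [1.2, 0.9], [1.1, 0.3], [1.5, -0.1], [0.8, -0.1], [1.0, -0.1], [0.4, -0.8], [0.0, 0.2]]
w [ 5.51993e+02 -2.10620e+01  5.00000e-03]
[[-0.9, -0.3], [0.3, -0.0], [2.0, 1.6], [-0.1, -0.1], [-1.9, -0.2], [0.2, -0.4]]
t [ 5.52638e+02 -1.66650e+01 -2.00000e-03]
[[-0.2, 0.0], [0.1, 0.7], [-0.0, -0.0], [0.4, -0.1], [-0.2, -0.2], [0.0, -0.4]]
```

Call:
arm_command([
  {"xyz": [0, -0.03, -0.003], "twist": [0, 0, 0], "fingers": 0.085},
  {"xyz": [0, -0.04, -0.003], "twist": [0, 0, 0], "fingers": 0.085},
  {"xyz": [0, -0.04, -0.003], "twist": [0, 0, 0], "fingers": 0.085},
  {"xyz": [0, -0.04, -0.003], "twist": [0, 0, 0], "fingers": 0.085},
  {"xyz": [0.01, -0.04, -0.003], "twist": [0, 0, 0], "fingers": 0.085},
  {"xyz": [0.01, -0.04, -0.003], "twist": [0, 0, 0], "fingers": 0.085},
  {"xyz": [0.01, -0.04, -0.003], "twist": [0, 0, 0], "fingers": 0.085},
  {"xyz": [0.01, -0.04, -0.003], "twist": [0, 0, 0], "fingers": 0.085},
  {"xyz": [0.01, -0.03, -0.003], "twist": [0, 0, 0], "fingers": 0.085},
  {"xyz": [0, -0.02, 0], "twist": [0, 0, 0], "fingers": 0.085},
  {"xyz": [0, 0, 0], "twist": [0, 0, 0], "fingers": 0.085},
  {"xyz": [0, 0, 0], "twist": [0, 0, 0], "fingers": 0.085},
])

```text
t: 3.77
ee_pos: [441.7, 302.3, 199.7]
ee_rot: [[-0.001, 0.05, -0.999], [-0.001, -0.999, -0.05], [-1.0, 0.001, 0.001]]
contact_force: [0.5, -0.9, -0.5]
finger_gap: 84.7
```

Run:
```python
from h import *
np.set_printoptions(precision=3,suppress=True)
s=bot.read_state(); print(s['t'],s['joints'],s['ee_pos'],s['ee_rot'])
c=cam('wrist'); np.savez('w2.npz',K=c[0],R=c[1],t=c[2])
cv2.imwrite('pics/w2.png',cv2.resize(bot.get_image('wrist'),None,fx=1.5,fy=1.5))
```

```text
3.7667 [-0.345  0.386 -0.469  1.827  0.207  0.978 -2.422] [441.684 302.276 199.741] [[-0.001  0.05  -0.999]
 [-0.001 -0.999 -0.05 ]
 [-1.     0.001  0.001]]
```

View pics/w2.png

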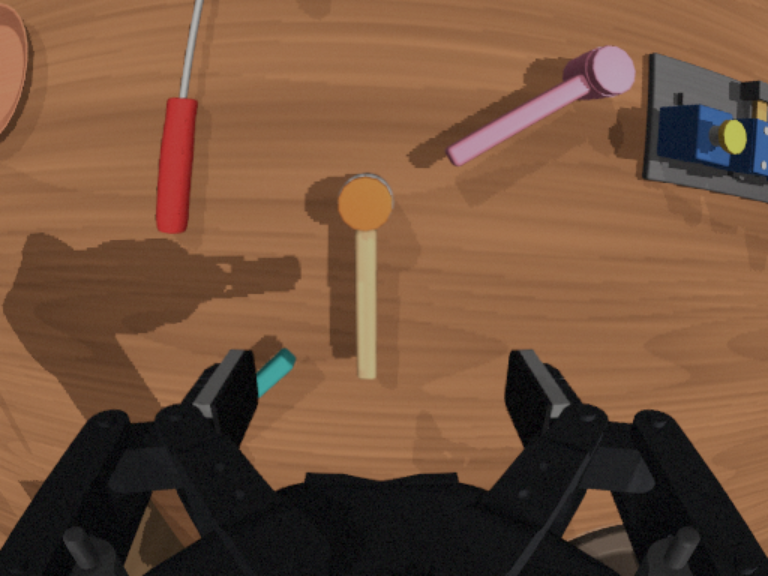

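Run:
```python
from h import *
w=np.load('w2.npz'); c=(w['K'],w['R'],w['t'])
for nm,p,z in (('head',(366,203),54),('hnear',(367,233),43),('hend',(368,378),43),('turq tip',(287,355),43),('turq l',(258,385),40),('pin',(734,137),84)):
    print(nm,onz(c,'wrist',(p[0]/1.5,p[1]/1.5),z).round(1))
im=cv2.imread('pics/w2.png')[160:400,240:480]; cv2.imwrite('pics/w2c.png',cv2.resize(im,None,fx=2,fy=2))
```

```text
head [479.8 312.6  54. ]
hnear [459.1 311.4  43. ]
hend [354.5 306.5  43. ]
turq tip [369.3 364.7  43. ]
turq l [340.5 388.8  40. ]
pin [551.6  71.1  84. ]
```

View pics/w2c.png

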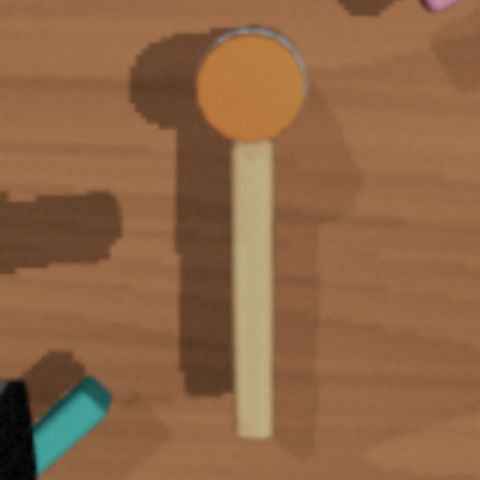

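Call:
arm_command([
  {"xyz": [0.02, -0.0085, 0.001], "twist": [0, 0, 0], "fingers": 0.06},
  {"xyz": [0.03, 0, 0], "twist": [0, 0, 0], "fingers": 0.05},
  {"xyz": [0.03, 0, 0], "twist": [0, 0, 0], "fingers": 0.045},
  {"xyz": [0.03, 0, 0], "twist": [0, 0, 0], "fingers": 0.045},
  {"xyz": [0.025, 0, 0], "twist": [0, 0, 0], "fingers": 0.045},
  {"xyz": [0.02, 0, 0], "twist": [0, 0, 0], "fingers": 0.045},
  {"xyz": [0.01, 0, 0], "twist": [0, 0, 0], "fingers": 0.045},
  {"xyz": [0, 0, 0], "twist": [0, 0, 0], "fingers": 0.045},
  {"xyz": [0, 0, 0], "twist": [0, 0, 0], "fingers": 0.03},
  {"xyz": [0, 0, 0], "twist": [0, 0, 0], "fingers": 0.02},
  {"xyz": [0, 0, 0], "twist": [0, 0, 0], "fingers": 0.01},
  {"xyz": [0, 0, 0], "twist": [0, 0, 0], "fingers": 0},
  {"xyz": [0, 0, 0], "twist": [0, 0, 0], "fingers": 0},
  {"xyz": [0, 0, 0], "twist": [0, 0, 0], "fingers": 0},
], squeeze=90)

```text
t: 4.98
ee_pos: [440.6, 312.1, 36.8]
ee_rot: [[0.002, 0.049, -0.999], [0.001, -0.999, -0.049], [-1.0, -0.001, -0.002]]
contact_force: [-0.3, -0.3, 7.2]
finger_gap: 11.9
```

Run:
```python
from h import *
np.set_printoptions(precision=3,suppress=True)
s=bot.read_state(); print(s['t'],s['joints'],s['ee_pos'],s['ee_rot'],s['contact_force'])
c=cam('wrist'); np.savez('w3.npz',K=c[0],R=c[1],t=c[2])
cv2.imwrite('pics/w3.png',cv2.resize(bot.get_image('wrist'),None,fx=1.5,fy=1.5))
```

```text
4.9833 [-0.442  0.605 -0.378  1.965  0.363  0.635 -2.575] [440.614 312.057  36.843] [[ 0.002  0.049 -0.999]
 [ 0.001 -0.999 -0.049]
 [-1.    -0.001 -0.002]] [-0.257 -0.327  7.176]
```

View pics/w3.png

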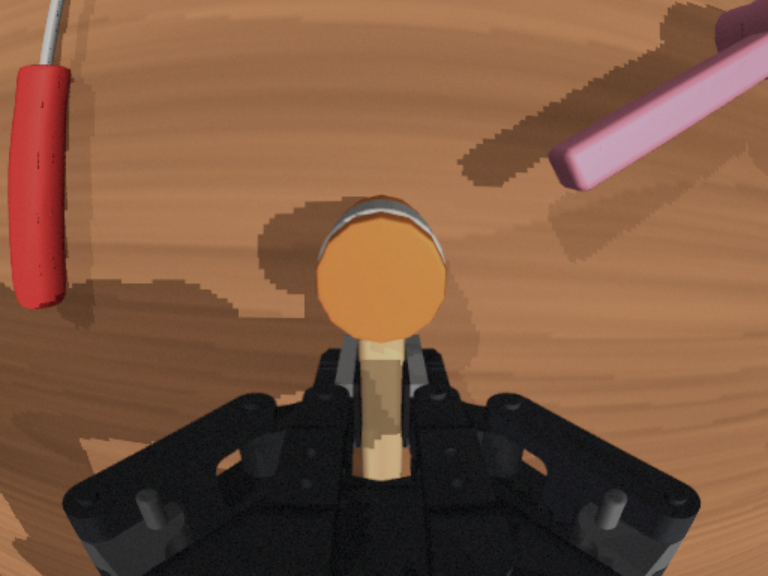

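Run:
```python
from h import *
w=np.load('w3.npz'); c=(w['K'],w['R'],w['t'])
for p,z in (((381,279),54),((381,205),45)): print(onz(c,'wrist',(p[0]/1.5,p[1]/1.5),z).round(1))
```

```text
[480.2 313.6  54. ]
[497.6 314.4  45. ]
```

Call:
arm_command([
  {"xyz": [-0.01, 0, 0], "twist": [0, 0, 0], "fingers": 0},
  {"xyz": [-0.02, 0, 0], "twist": [0, 0, 0], "fingers": 0},
  {"xyz": [-0.03, 0, 0], "twist": [0, 0, 0], "fingers": 0},
  {"xyz": [-0.03, 0, 0], "twist": [0, 0, 0], "fingers": 0},
  {"xyz": [-0.02, 0, 0], "twist": [0, 0, 0], "fingers": 0},
  {"xyz": [0, 0, 0], "twist": [0, 0, 0], "fingers": 0},
  {"xyz": [0, 0, 0], "twist": [0, 0, 0], "fingers": 0},
])

```text
t: 5.62
ee_pos: [440.1, 312.0, 146.9]
ee_rot: [[0.002, 0.05, -0.999], [0.001, -0.999, -0.05], [-1.0, -0.001, -0.002]]
contact_force: [-0.4, -0.6, -3.6]
finger_gap: 12.3
```

Run:
```python
from h import *
np.set_printoptions(precision=3,suppress=True)
s=bot.read_state(); print(s['t'],s['joints'],s['ee_pos'],s['ee_rot'],s['contact_force'],s['finger_gap'])
c=cam('wrist'); np.savez('w4.npz',K=c[0],R=c[1],t=c[2])
cv2.imwrite('pics/w4.png',cv2.resize(bot.get_image('wrist'),None,fx=1.5,fy=1.5))
cv2.imwrite('pics/s4.png',cv2.resize(bot.get_image('side')[200:344,180:372],(768,576),interpolation=3))
```

```text
5.6167 [-0.377  0.453 -0.456  1.879  0.257  0.865 -2.482] [440.088 311.951 146.905] [[ 0.002  0.05  -0.999]
 [ 0.001 -0.999 -0.05 ]
 [-1.    -0.001 -0.002]] [-0.425 -0.628 -3.649] 12.250548977860939
```

View pics/w4.png

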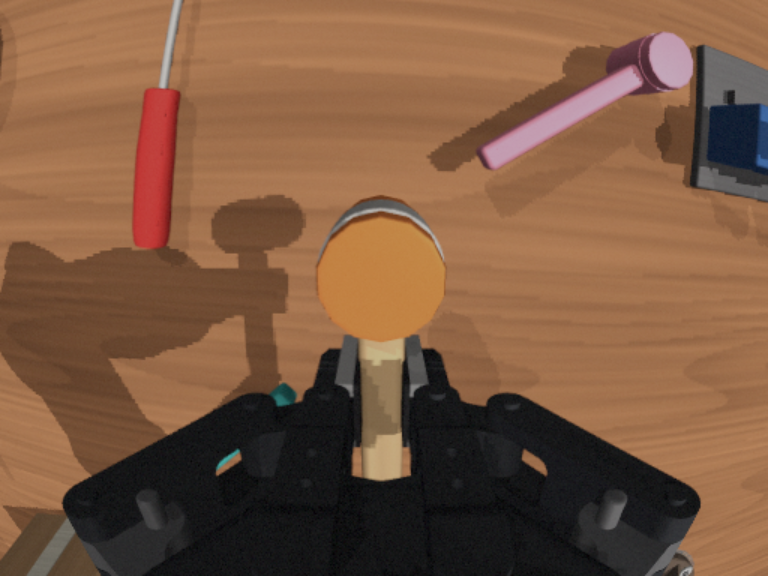

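View pics/s4.png

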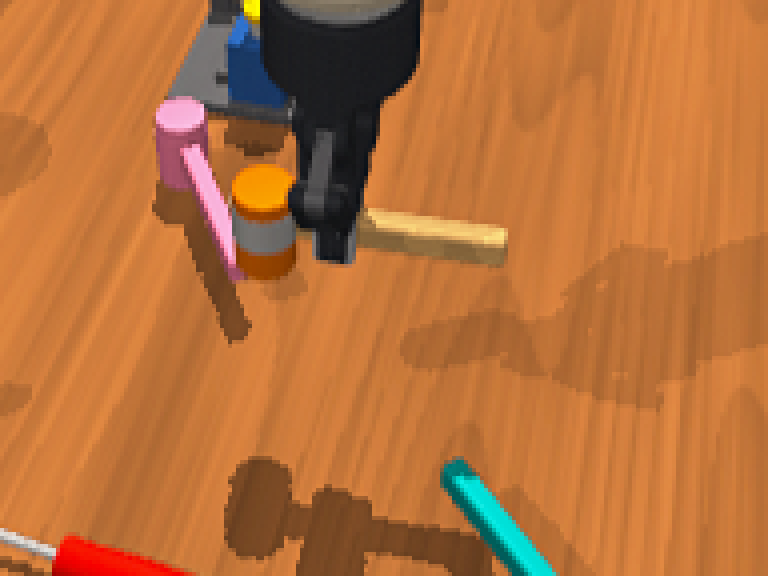

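Call:
arm_command([
  {"xyz": [0, 0.015, -0.01], "twist": [0, 0, 0], "fingers": 0},
  {"xyz": [0, 0.03, -0.01], "twist": [0, 0, 0], "fingers": 0},
  {"xyz": [0, 0.035, -0.01], "twist": [0, 0, 0], "fingers": 0},
  {"xyz": [0, 0.035, -0.01], "twist": [0, 0, 0], "fingers": 0},
  {"xyz": [0, 0.035, -0.01], "twist": [0, 0, 0], "fingers": 0},
  {"xyz": [0, 0.035, -0.01], "twist": [0, 0, 0], "fingers": 0},
  {"xyz": [0, 0.03, 0], "twist": [0, 0, 0], "fingers": 0},
  {"xyz": [0, 0.02, 0], "twist": [0, 0, 0], "fingers": 0},
  {"xyz": [0, 0.01, 0], "twist": [0, 0, 0], "fingers": 0},
  {"xyz": [0, 0, 0], "twist": [0, 0, 0], "fingers": 0},
  {"xyz": [0, 0, 0], "twist": [0, 0, 0], "fingers": 0},
])

```text
t: 6.63
ee_pos: [511.2, 70.5, 144.6]
ee_rot: [[-0.001, 0.05, -0.999], [0.0, -0.999, -0.05], [-1.0, -0.001, 0.001]]
contact_force: [0.5, 0.7, -3.5]
finger_gap: 12.3
```

Run:
```python
from h import *
np.set_printoptions(precision=3,suppress=True)
s=bot.read_state(); print(s['t'],s['joints'],s['ee_pos'],s['contact_force'],s['finger_gap'])
c=cam('wrist'); np.savez('w5.npz',K=c[0],R=c[1],t=c[2])
cv2.imwrite('pics/w5.png',cv2.resize(bot.get_image('wrist'),None,fx=1.5,fy=1.5))
cv2.imwrite('pics/s5.png',cv2.resize(bot.get_image('side')[130:274,170:362],(768,576),interpolation=3))
```

```text
6.6333 [ 0.083  0.419 -0.424  1.935  0.226  0.835 -1.983] [511.215  70.513 144.632] [ 0.521  0.743 -3.495] 12.318145386298383
```

View pics/w5.png

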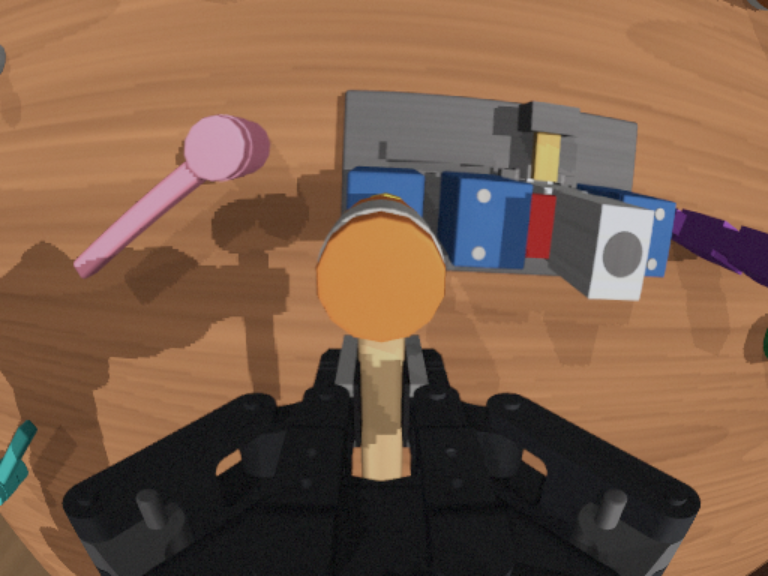

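View pics/s5.png

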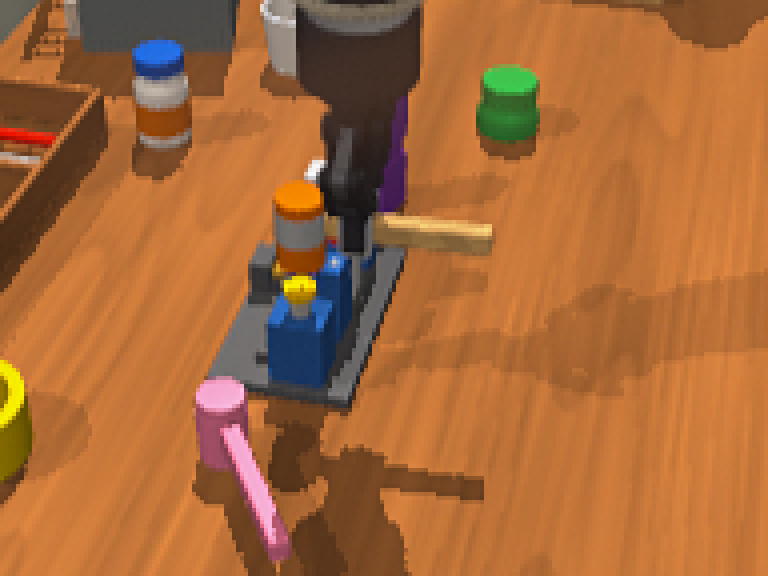

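Call:
arm_command([
  {"xyz": [0.01, 0, -0.001], "twist": [0, 0, 0], "fingers": 0},
  {"xyz": [0.01, 0, 0], "twist": [0, 0, 0], "fingers": 0},
  {"xyz": [0.004, 0, 0], "twist": [0, 0, 0], "fingers": 0},
  {"xyz": [0.002, 0, 0], "twist": [0, 0, 0], "fingers": 0},
  {"xyz": [0.002, 0, 0], "twist": [0, 0, 0], "fingers": 0},
  {"xyz": [0.002, 0, 0], "twist": [0, 0, 0], "fingers": 0},
  {"xyz": [0.002, 0, 0], "twist": [0, 0, 0], "fingers": 0},
  {"xyz": [0.002, 0, 0], "twist": [0, 0, 0], "fingers": 0},
], squeeze=120)

```text
t: 7.4
ee_pos: [512.2, 70.9, 111.4]
ee_rot: [[-0.001, 0.051, -0.999], [0.0, -0.999, -0.051], [-1.0, -0.0, 0.001]]
contact_force: [-4.1, 2.3, 6.7]
finger_gap: 11.6
```

Call:
arm_command([
  {"xyz": [0.002, 0, 0], "twist": [0, 0, 0], "fingers": 0},
  {"xyz": [0.002, 0, 0], "twist": [0, 0, 0], "fingers": 0},
  {"xyz": [0, 0, 0], "twist": [0, 0, 0], "fingers": 0},
])

```text
t: 7.65
ee_pos: [511.7, 71.1, 109.9]
ee_rot: [[-0.0, 0.051, -0.999], [-0.001, -0.999, -0.051], [-1.0, 0.001, 0.0]]
contact_force: [-19.7, -0.4, 42.8]
finger_gap: 11.5
```

Run:
```python
from h import *
np.set_printoptions(precision=3,suppress=True)
s=bot.read_state(); print(s['t'],s['ee_pos'],s['contact_force'],s['ft_torque'],s['finger_gap'])
c=cam('wrist'); np.savez('w6.npz',K=c[0],R=c[1],t=c[2])
cv2.imwrite('pics/w6.png',cv2.resize(bot.get_image('wrist'),None,fx=1.5,fy=1.5))
cv2.imwrite('pics/s6.png',cv2.resize(bot.get_image('side')[160:256,190:318],(768,576),interpolation=3))
```

```text
7.65 [511.701  71.109 109.873] [-19.652  -0.409  42.807] [-0.227  3.237 -0.019] 11.549700518405425
```

View pics/w6.png

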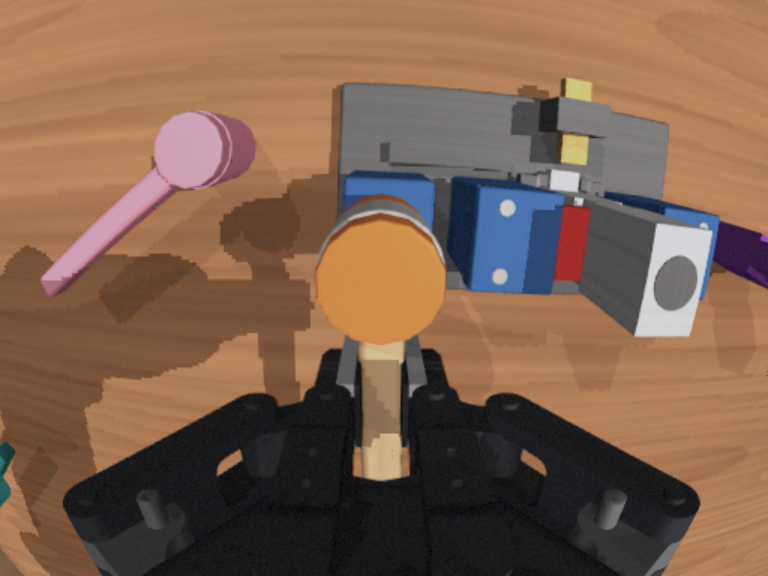

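View pics/s6.png

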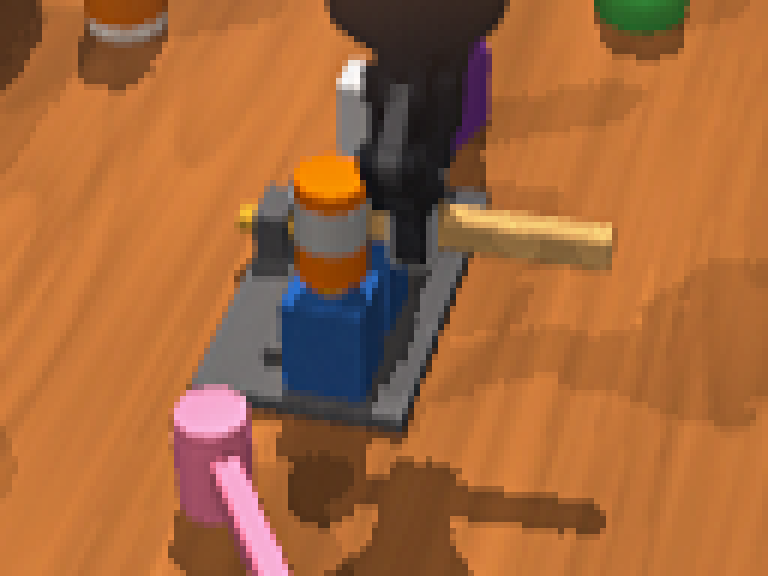

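Call:
arm_command([
  {"xyz": [-0.004, 0, 0], "twist": [0, 0, 0], "fingers": 0},
  {"xyz": [-0.009, 0, 0], "twist": [0, 0, 0], "fingers": 0},
  {"xyz": [-0.015, 0, 0], "twist": [0, 0, 0], "fingers": 0},
  {"xyz": [-0.01, 0, 0], "twist": [0, 0, 0], "fingers": 0},
  {"xyz": [0, -0.015, 0.01], "twist": [0, 0, 0], "fingers": 0},
  {"xyz": [0, -0.03, 0.01], "twist": [0, 0, 0], "fingers": 0},
  {"xyz": [0, -0.035, 0.01], "twist": [0, 0, 0], "fingers": 0},
  {"xyz": [0, -0.035, 0.01], "twist": [0, 0, 0], "fingers": 0},
  {"xyz": [0, -0.035, 0.01], "twist": [0, 0, 0], "fingers": 0},
  {"xyz": [0, -0.035, 0.01], "twist": [0, 0, 0], "fingers": 0},
  {"xyz": [0, -0.03, 0], "twist": [0, 0, 0], "fingers": 0},
  {"xyz": [0, -0.02, 0], "twist": [0, 0, 0], "fingers": 0},
  {"xyz": [0, -0.01, 0], "twist": [0, 0, 0], "fingers": 0},
  {"xyz": [0.03, 0, 0], "twist": [0, 0, 0], "fingers": 0},
  {"xyz": [0.03, 0, 0], "twist": [0, 0, 0], "fingers": 0},
  {"xyz": [0.02, 0, 0], "twist": [0, 0, 0], "fingers": 0},
  {"xyz": [0.015, 0, 0], "twist": [0, 0, 0], "fingers": 0},
  {"xyz": [0, 0, 0], "twist": [0, 0, 0], "fingers": 0},
])

```text
t: 9.25
ee_pos: [439.5, 309.3, 47.3]
ee_rot: [[-0.004, 0.049, -0.999], [-0.004, -0.999, -0.049], [-1.0, 0.004, 0.004]]
contact_force: [-0.1, -1.1, -3.6]
finger_gap: 12.0
```

Run:
```python
from h import *
np.set_printoptions(precision=3,suppress=True)
s=bot.read_state(); print(s['t'],s['ee_pos'],s['contact_force'],s['ft_torque'],s['finger_gap'])
cv2.imwrite('pics/w7.png',cv2.resize(bot.get_image('wrist'),None,fx=1.5,fy=1.5))
cv2.imwrite('pics/s7.png',cv2.resize(bot.get_image('side')[160:340,170:410],(768,576),interpolation=3))
```

```text
9.25 [439.542 309.273  47.342] [-0.08  -1.089 -3.582] [-0.063  0.163 -0.005] 11.966117509584894
```

View pics/s7.png

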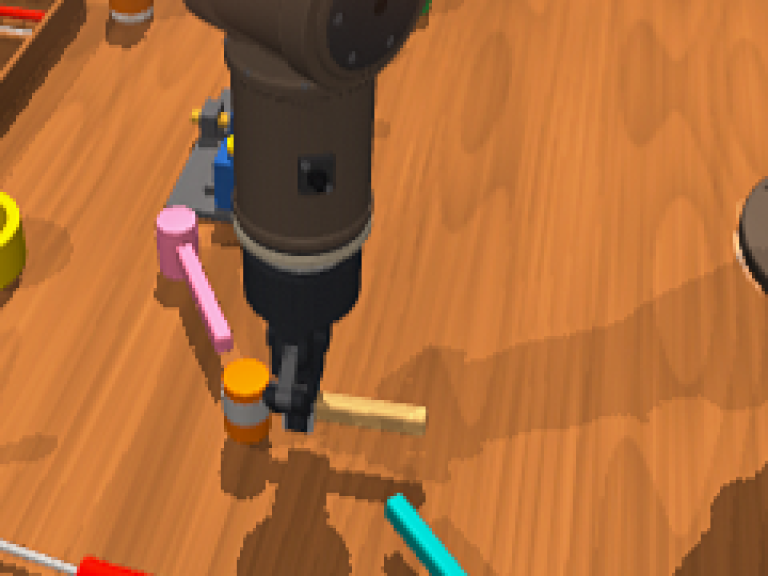

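Call:
arm_command([
  {"xyz": [0.004, 0, 0], "twist": [0, 0, 0], "fingers": 0},
  {"xyz": [0.003, 0, 0], "twist": [0, 0, 0], "fingers": 0},
  {"xyz": [0.002, 0, 0], "twist": [0, 0, 0], "fingers": 0},
  {"xyz": [0, 0, 0], "twist": [0, 0, 0], "fingers": 0},
])

```text
t: 9.68
ee_pos: [440.8, 311.6, 41.5]
ee_rot: [[0.0, 0.049, -0.999], [0.0, -0.999, -0.049], [-1.0, -0.0, -0.0]]
contact_force: [0.4, -0.2, -2.9]
finger_gap: 11.8
```

Call:
arm_command([
  {"xyz": [0.0015, 0, 0], "twist": [0, 0, 0], "fingers": 0},
  {"xyz": [0.0015, 0, 0], "twist": [0, 0, 0], "fingers": 0},
  {"xyz": [0.001, 0, 0], "twist": [0, 0, 0], "fingers": 0},
  {"xyz": [0, 0, 0], "twist": [0, 0, 0], "fingers": 0},
])

```text
t: 10.02
ee_pos: [440.7, 311.7, 37.3]
ee_rot: [[0.0, 0.05, -0.999], [-0.0, -0.999, -0.05], [-1.0, 0.0, -0.0]]
contact_force: [0.1, -0.7, -2.1]
finger_gap: 11.6
```

Call:
arm_command([
  {"xyz": [0.001, 0, 0], "twist": [0, 0, 0], "fingers": 0},
  {"xyz": [0, 0, 0], "twist": [0, 0, 0], "fingers": 0},
  {"xyz": [0, 0, 0], "twist": [0, 0, 0], "fingers": 0.02},
  {"xyz": [0, 0, 0], "twist": [0, 0, 0], "fingers": 0.03},
  {"xyz": [0, 0, 0], "twist": [0, 0, 0], "fingers": 0.045},
  {"xyz": [0, 0, 0], "twist": [0, 0, 0], "fingers": 0.045},
  {"xyz": [-0.01, 0, 0], "twist": [0, 0, 0], "fingers": 0.045},
  {"xyz": [-0.03, 0, 0], "twist": [0, 0, 0], "fingers": 0.045},
  {"xyz": [-0.04, 0, 0], "twist": [0, 0, 0], "fingers": 0.045},
  {"xyz": [-0.04, 0, 0], "twist": [0, 0, 0], "fingers": 0.06},
  {"xyz": [-0.04, 0, 0], "twist": [0, 0, 0], "fingers": 0.07},
  {"xyz": [-0.03, 0, 0], "twist": [0, 0, 0], "fingers": 0.07},
  {"xyz": [0, 0, 0], "twist": [0, 0, 0], "fingers": 0.07},
])

```text
t: 11.1
ee_pos: [442.6, 314.2, 233.7]
ee_rot: [[0.008, 0.05, -0.999], [0.006, -0.999, -0.05], [-1.0, -0.006, -0.009]]
contact_force: [1.1, 1.3, 0.6]
finger_gap: 70.2
```

Run:
```python
from h import *
np.set_printoptions(precision=3,suppress=True)
s=bot.read_state(); print(s['t'],s['ee_pos'],s['contact_force'],s['finger_gap'])
cv2.imwrite('pics/w8.png',cv2.resize(bot.get_image('wrist'),None,fx=1.5,fy=1.5))
```

```text
11.1 [442.593 314.219 233.668] [1.141 1.279 0.566] 70.19696189579616
```

View pics/w8.png

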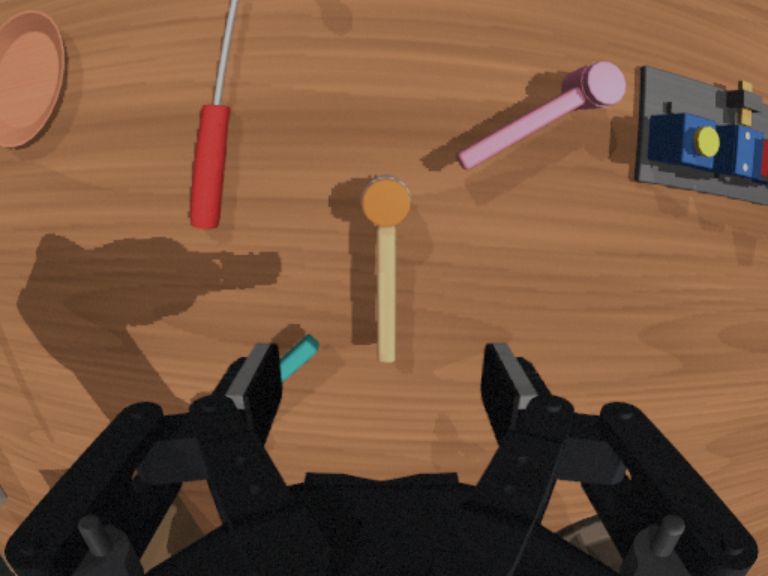

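Call:
arm_command([
  {"xyz": [0, 0.02, -0.002], "twist": [0, 0, 0], "fingers": 0.07},
  {"xyz": [0, 0.04, -0.002], "twist": [0, 0, 0], "fingers": 0.07},
  {"xyz": [0, 0.04, -0.002], "twist": [0, 0, 0], "fingers": 0.07},
  {"xyz": [0, 0.04, -0.002], "twist": [0, 0, 0], "fingers": 0.07},
  {"xyz": [0, 0.04, -0.002], "twist": [0, 0, 0], "fingers": 0.07},
  {"xyz": [0, 0.04, -0.002], "twist": [0, 0, 0], "fingers": 0.07},
  {"xyz": [0, 0.04, -0.002], "twist": [0, 0, 0], "fingers": 0.07},
  {"xyz": [0, 0.04, -0.002], "twist": [0, 0, 0], "fingers": 0.07},
  {"xyz": [0, 0.025, -0.002], "twist": [0, 0, 0], "fingers": 0.07},
  {"xyz": [0, 0.01, -0.002], "twist": [0, 0, 0], "fingers": 0.07},
  {"xyz": [0, 0, 0], "twist": [0, 0, 0], "fingers": 0.07},
  {"xyz": [0, 0, 0], "twist": [0, 0, 0], "fingers": 0.07},
])

```text
t: 12.15
ee_pos: [476.9, -21.3, 226.0]
ee_rot: [[-0.001, 0.049, -0.999], [0.001, -0.999, -0.049], [-1.0, -0.001, 0.001]]
contact_force: [0.1, 0.0, -0.6]
finger_gap: 69.9
```

Run:
```python
from h import *
np.set_printoptions(precision=3,suppress=True)
s=bot.read_state(); print(s['t'],s['joints'],s['ee_pos'],s['ee_rot'])
c=cam('wrist'); np.savez('w9.npz',K=c[0],R=c[1],t=c[2]); print(-c[1].T@c[2])
im=bot.get_image('wrist');cv2.imwrite('pics/w9r.png',im)
p=proj(c,'wrist',[552,-19.5,60])[0]; print(p)
cv2.imwrite('pics/w9.png',cv2.resize(im[0:160,130:380],None,fx=3,fy=3,interpolation=3))
```

```text
12.15 [ 0.24   0.251 -0.37   1.929  0.107  0.981 -1.701] [476.938 -21.255 225.959] [[-0.001  0.049 -0.999]
 [ 0.001 -0.999 -0.049]
 [-1.    -0.001  0.001]]
[548.695 -18.099 349.323]
[255.601  95.393]
```

View pics/w9.png

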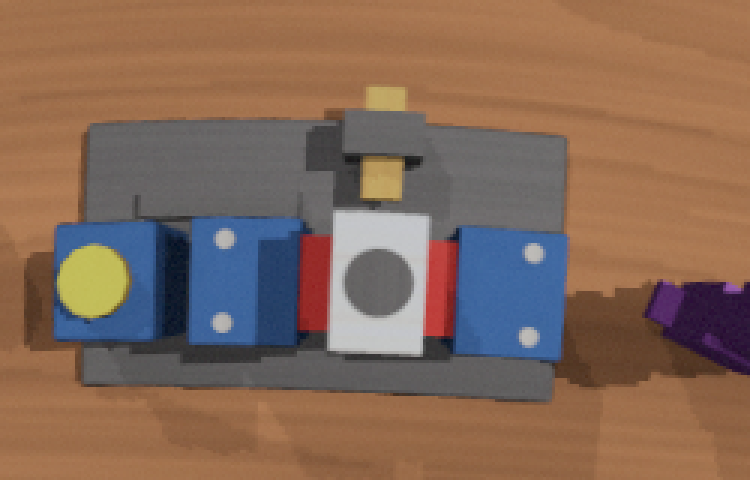

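Run:
```python
from h import *
from scipy.optimize import least_squares
w=np.load('w9.npz'); c=(w['K'],w['R'],w['t'])
A=[([18,12,120],(333,210)),([18,-12,120],(430,215)),([-18,-12,120],(424,356)),([-18,12,120],(328,350)),([0,0,120],(379,283))]
B=[([0,90,74],(93,281)),([65,115,10],(89,124)),([65,-70,10],(567,137)),([-41,-70,10],(552,401)),([-41,115,10],(82,384))]
for O in (A,B,A+B):
    X=np.array([o[0] for o in O],float); uv=np.array([[130+(o[1][0]+.5)/3-.5,(o[1][1]+.5)/3-.5] for o in O])
    s=least_squares(lambda q:(proj(c,'wrist',X@R.from_euler('z',q[2]).as_matrix().T+[q[0],q[1],0])-uv).ravel(),[552,-19,0],x_scale=[1,1,.01])
    print(s.x.round(4),s.fun.reshape(-1,2).round(2).tolist())
```

```text
[ 5.525233e+02 -1.940490e+01  6.400000e-03] [[0.46, 0.34], [-0.18, 0.1], [-0.48, -0.46], [0.26, 0.18], [-0.06, -0.16]]
[ 5.525885e+02 -1.961060e+01  5.200000e-03] [[-0.38, 0.0], [-0.67, -1.12], [0.93, -1.19], [0.5, 1.2], [-0.4, 1.08]]
[ 5.525417e+02 -1.946580e+01  5.000000e-03] [[0.58, 0.3], [-0.07, 0.1], [-0.43, -0.46], [0.31, 0.13], [0.02, -0.18], [-0.52, 0.03], [-0.77, -1.1], [0.82, -1.15], [0.37, 1.25], [-0.52, 1.1]]
```

Call:
arm_command([
  {"xyz": [0, 0, 0], "twist": [-0.12, 0, 0], "fingers": 0.07},
  {"xyz": [0, 0, 0], "twist": [-0.12, 0, 0], "fingers": 0.07},
  {"xyz": [0, 0, 0], "twist": [-0.12, 0, 0], "fingers": 0.07},
  {"xyz": [0, 0, 0], "twist": [-0.12, 0, 0], "fingers": 0.07},
  {"xyz": [0, 0, 0], "twist": [-0.12, 0, 0], "fingers": 0.07},
  {"xyz": [0, 0, 0], "twist": [-0.12, 0, 0], "fingers": 0.07},
  {"xyz": [0, 0, 0], "twist": [-0.12, 0, 0], "fingers": 0.07},
  {"xyz": [0, 0, 0], "twist": [-0.12, 0, 0], "fingers": 0.07},
  {"xyz": [0, 0, 0], "twist": [-0.12, 0, 0], "fingers": 0.07},
  {"xyz": [0, 0, 0], "twist": [-0.12, 0, 0], "fingers": 0.07},
  {"xyz": [0, 0, 0], "twist": [-0.12, 0, 0], "fingers": 0.07},
  {"xyz": [0, 0, 0], "twist": [-0.12, 0, 0], "fingers": 0.07},
  {"xyz": [0, 0, 0], "twist": [-0.087, 0, 0], "fingers": 0.07},
  {"xyz": [0, 0.025, 0], "twist": [0, 0, 0], "fingers": 0.07},
  {"xyz": [0, 0.03, 0], "twist": [0, 0, 0], "fingers": 0.07},
  {"xyz": [0, 0.02, -0.0015], "twist": [0, 0, 0], "fingers": 0.07},
  {"xyz": [0, 0, 0], "twist": [0, 0, 0], "fingers": 0.07},
  {"xyz": [0, 0, 0], "twist": [0, 0, 0], "fingers": 0.07},
])

```text
t: 13.7
ee_pos: [552.4, -17.3, 225.9]
ee_rot: [[-0.001, 1.0, 0.009], [0.002, 0.009, -1.0], [-1.0, -0.001, -0.002]]
contact_force: [-0.1, 0.5, 0.0]
finger_gap: 69.8
```

Call:
arm_command([
  {"xyz": [0.02, 0, 0.002], "twist": [0.004, 0, 0], "fingers": 0.07},
  {"xyz": [0.03, 0, 0], "twist": [0, 0, 0], "fingers": 0.07},
  {"xyz": [0.03, 0, 0], "twist": [0, 0, 0], "fingers": 0.07},
  {"xyz": [0.02, 0, 0], "twist": [0, 0, 0], "fingers": 0.07},
  {"xyz": [0.012, 0, 0], "twist": [0, 0, 0], "fingers": 0.07},
  {"xyz": [0.008, 0, 0], "twist": [0, 0, 0], "fingers": 0.07},
  {"xyz": [0, 0, 0], "twist": [0, 0, 0], "fingers": 0.07},
  {"xyz": [0, 0, 0], "twist": [0, 0, 0], "fingers": 0.07},
], squeeze=60)

```text
t: 14.37
ee_pos: [552.4, -21.4, 107.0]
ee_rot: [[0.001, 1.0, 0.003], [0.0, 0.003, -1.0], [-1.0, 0.001, -0.0]]
contact_force: [0.9, -0.1, 0.0]
finger_gap: 70.3
```

Run:
```python
from h import *
np.set_printoptions(precision=3,suppress=True)
s=bot.read_state(); print(s['t'],s['joints'],s['ee_pos'],s['contact_force'])
cv2.imwrite('pics/w10.png',cv2.resize(bot.get_image('wrist'),None,fx=1.5,fy=1.5))
cv2.imwrite('pics/s10.png',cv2.resize(bot.get_image('side')[130:250,170:330],(768,576),interpolation=3))
```

```text
14.3667 [ 0.341  0.548 -0.556  1.874  0.383  0.826 -0.41 ] [552.439 -21.434 107.038] [ 0.859 -0.11   0.021]
```

View pics/w10.png

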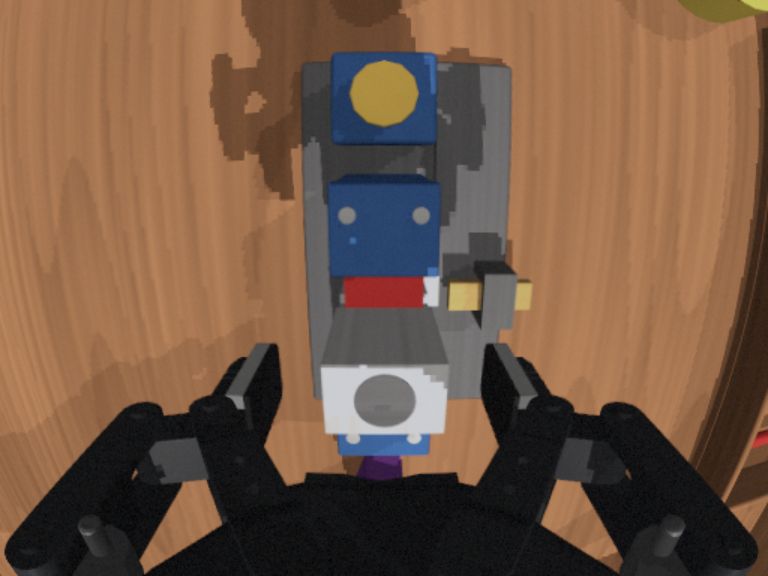

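View pics/s10.png

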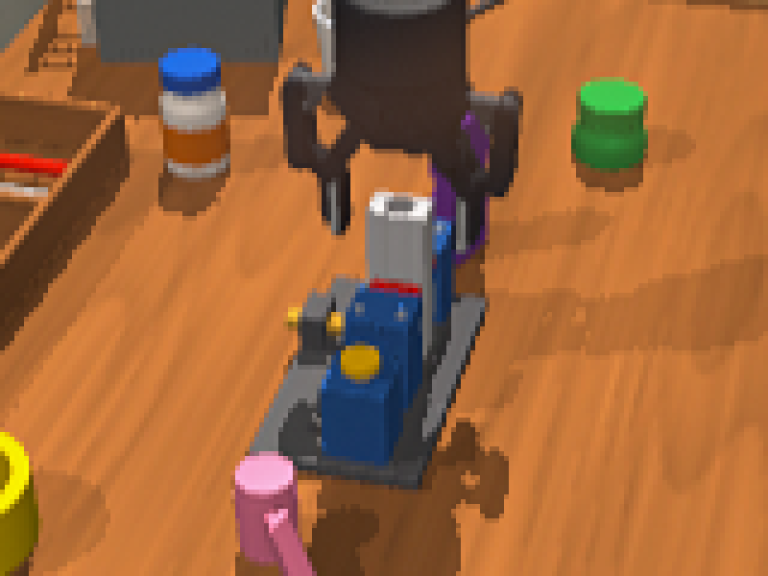

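Call:
arm_command([
  {"xyz": [0.0025, 0, -0.002], "twist": [0, 0, 0], "fingers": 0.06},
  {"xyz": [0, 0, 0], "twist": [0, 0, 0], "fingers": 0.05},
  {"xyz": [0, 0, 0], "twist": [0, 0, 0], "fingers": 0.044},
  {"xyz": [0, 0, 0], "twist": [0, 0, 0], "fingers": 0.04},
  {"xyz": [0, 0, 0], "twist": [0, 0, 0], "fingers": 0.03},
  {"xyz": [0, 0, 0], "twist": [0, 0, 0], "fingers": 0.02},
  {"xyz": [0, 0, 0], "twist": [0, 0, 0], "fingers": 0.02},
  {"xyz": [0, 0, 0], "twist": [0, 0, 0], "fingers": 0.02},
], squeeze=90)

```text
t: 15.13
ee_pos: [552.6, -20.0, 104.2]
ee_rot: [[0.001, 1.0, 0.002], [-0.0, 0.002, -1.0], [-1.0, 0.001, 0.0]]
contact_force: [-1.0, -1.0, 5.2]
finger_gap: 35.2
```

Run:
```python
from h import *
np.set_printoptions(precision=3,suppress=True)
s=bot.read_state(); print(s['t'],s['joints'],s['ee_pos'],s['ee_rot'],s['contact_force'],s['ft_torque'],s['finger_gap'])
```

```text
15.1333 [ 0.337  0.551 -0.553  1.876  0.386  0.821 -0.416] [552.618 -19.971 104.239] [[ 0.001  1.     0.002]
 [-0.     0.002 -1.   ]
 [-1.     0.001  0.   ]] [-0.986 -0.951  5.214] [-0.064  0.21   0.018] 35.20628838844235
```

Call:
arm_command([
  {"xyz": [-0.00024, 0, -0.0019], "twist": [0, -0.02, 0], "fingers": 0.02},
  {"xyz": [-0.00024, 0, -0.0019], "twist": [0, -0.02, 0], "fingers": 0.02},
  {"xyz": [-0.00024, 0, -0.0019], "twist": [0, -0.02, 0], "fingers": 0.02},
  {"xyz": [-0.00024, 0, -0.0019], "twist": [0, -0.02, 0], "fingers": 0.02},
  {"xyz": [-0.00024, 0, -0.0019], "twist": [0, -0.02, 0], "fingers": 0.02},
  {"xyz": [0, 0, 0], "twist": [0, 0, 0], "fingers": 0.02},
  {"xyz": [0, 0, 0], "twist": [0, 0, 0], "fingers": 0.02},
])

```text
t: 15.72
ee_pos: [552.6, -11.3, 104.9]
ee_rot: [[0.001, 1.0, 0.002], [-0.102, 0.002, -0.995], [-0.995, 0.0, 0.102]]
contact_force: [1.5, -3.7, 3.9]
finger_gap: 35.1
```

```bash
cat > st.py <<'E'
from h import *
np.set_printoptions(precision=3,suppress=True)
s=bot.read_state(); r=s['ee_rot']; print(s['t'],s['ee_pos'],'tilt x',np.arctan2(r[1,0],-r[2,0]),'tilt y',np.arctan2(r[0,0],-r[2,0]),s['contact_force'],s['ft_torque'],s['finger_gap'])
E
python3 st.py
```

```text
15.7167 [552.572 -11.26  104.875] tilt x -0.1022717584390118 tilt y 0.0006678311644506382 [ 1.526 -3.731  3.932] [-1.219 -0.189  0.006] 35.07376669773654
```

Call:
arm_command([
  {"xyz": [-0.00024, 0, -0.0022], "twist": [0, -0.02, 0], "fingers": 0.02},
  {"xyz": [0, 0, -0.001], "twist": [0, -0.005, 0], "fingers": 0.02},
  {"xyz": [0, 0, 0], "twist": [0, 0, 0], "fingers": 0.02},
  {"xyz": [0, 0, 0], "twist": [0, 0, 0], "fingers": 0.02},
])

```text
t: 16.05
ee_pos: [552.6, -8.9, 104.9]
ee_rot: [[0.001, 1.0, 0.001], [-0.128, 0.001, -0.992], [-0.992, 0.0, 0.128]]
contact_force: [1.0, -6.8, 6.0]
finger_gap: 34.9
```

```bash
python3 st.py
python3 - <<'E'
from h import *
cv2.imwrite('pics/w11.png',cv2.resize(bot.get_image('wrist'),None,fx=1.5,fy=1.5))
E
```

```text
16.05 [552.581  -8.947 104.883] tilt x -0.12785946730596381 tilt y 0.0005256544532125118 [ 1.017 -6.823  6.   ] [-1.686 -0.173  0.012] 34.89055281792689
```

View pics/w11.png

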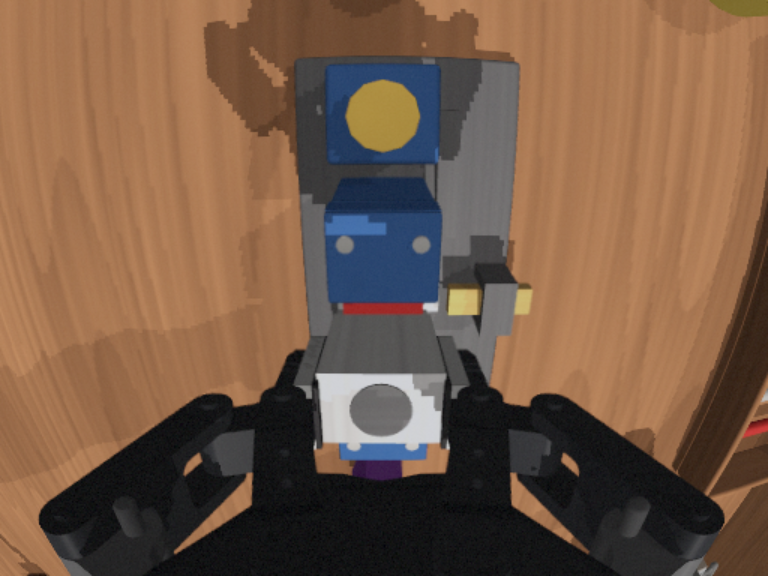

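Call:
arm_command([
  {"xyz": [0.00024, 0, 0.0021], "twist": [0, 0.021, 0], "fingers": 0.02},
  {"xyz": [0.00024, 0, 0.0021], "twist": [0, 0.021, 0], "fingers": 0.02},
  {"xyz": [0.00024, 0, 0.0021], "twist": [0, 0.021, 0], "fingers": 0.02},
  {"xyz": [0.00024, 0, 0.0021], "twist": [0, 0.021, 0], "fingers": 0.02},
  {"xyz": [0.00024, 0, 0.0021], "twist": [0, 0.021, 0], "fingers": 0.02},
  {"xyz": [0.00024, 0, 0.0021], "twist": [0, 0.02, 0], "fingers": 0.02},
  {"xyz": [0, 0, 0], "twist": [0, 0, 0], "fingers": 0.02},
  {"xyz": [-0.00024, 0, 0.0019], "twist": [0, 0.02, 0], "fingers": 0.02},
  {"xyz": [-0.00024, 0, 0.0019], "twist": [0, 0.02, 0], "fingers": 0.02},
  {"xyz": [-0.00024, 0, 0.0019], "twist": [0, 0.02, 0], "fingers": 0.02},
  {"xyz": [-0.00024, 0, 0.0019], "twist": [0, 0.02, 0], "fingers": 0.02},
  {"xyz": [-0.00024, 0, 0.0019], "twist": [0, 0.02, 0], "fingers": 0.02},
  {"xyz": [-0.00024, 0, 0.0022], "twist": [0, 0.02, 0], "fingers": 0.02},
  {"xyz": [0, 0, 0], "twist": [0, 0, 0], "fingers": 0.02},
  {"xyz": [0, 0, 0], "twist": [0, 0, 0], "fingers": 0.02},
])

```text
t: 17.35
ee_pos: [552.4, -30.5, 104.8]
ee_rot: [[-0.0, 1.0, 0.002], [0.122, 0.002, -0.993], [-0.993, 0.0, -0.122]]
contact_force: [1.7, 4.2, 0.8]
finger_gap: 34.6
```

```bash
python3 st.py
```

```text
17.35 [552.408 -30.527 104.839] tilt x 0.12231751109110382 tilt y -3.402851662830931e-05 [1.716 4.164 0.848] [ 0.881 -0.24   0.017] 34.57840407865944
```

Call:
arm_command([
  {"xyz": [0, 0, 0.001], "twist": [0, 0.005, 0], "fingers": 0.02},
  {"xyz": [0, 0, 0], "twist": [0, 0, 0], "fingers": 0.02},
  {"xyz": [0, 0, 0], "twist": [0, 0, 0], "fingers": 0.02},
  {"xyz": [0.00024, 0, -0.0021], "twist": [0, -0.021, 0], "fingers": 0.02},
  {"xyz": [0.00024, 0, -0.0021], "twist": [0, -0.021, 0], "fingers": 0.02},
  {"xyz": [0.00024, 0, -0.0021], "twist": [0, -0.021, 0], "fingers": 0.02},
  {"xyz": [0.00024, 0, -0.0021], "twist": [0, -0.021, 0], "fingers": 0.02},
  {"xyz": [0.00024, 0, -0.0021], "twist": [0, -0.021, 0], "fingers": 0.02},
  {"xyz": [0.00024, 0, -0.0021], "twist": [0, -0.02, 0], "fingers": 0.02},
  {"xyz": [0, 0, 0], "twist": [0, 0, 0], "fingers": 0.02},
  {"xyz": [0, 0, 0], "twist": [0, 0, 0], "fingers": 0.02},
])

```text
t: 18.27
ee_pos: [552.2, -19.2, 104.3]
ee_rot: [[-0.0, 1.0, 0.003], [0.001, 0.003, -1.0], [-1.0, -0.0, -0.001]]
contact_force: [-0.0, 3.7, 2.6]
finger_gap: 35.1
```

```bash
python3 st.py
python3 - <<'E'
from h import *
cv2.imwrite('pics/w12.png',cv2.resize(bot.get_image('wrist'),None,fx=1.5,fy=1.5))
E
```

```text
18.2667 [552.24  -19.161 104.256] tilt x 0.0008505696917423686 tilt y -5.995050576360359e-05 [-0.031  3.659  2.583] [ 0.994  0.099 -0.04 ] 35.14469113688613
```

View pics/w12.png

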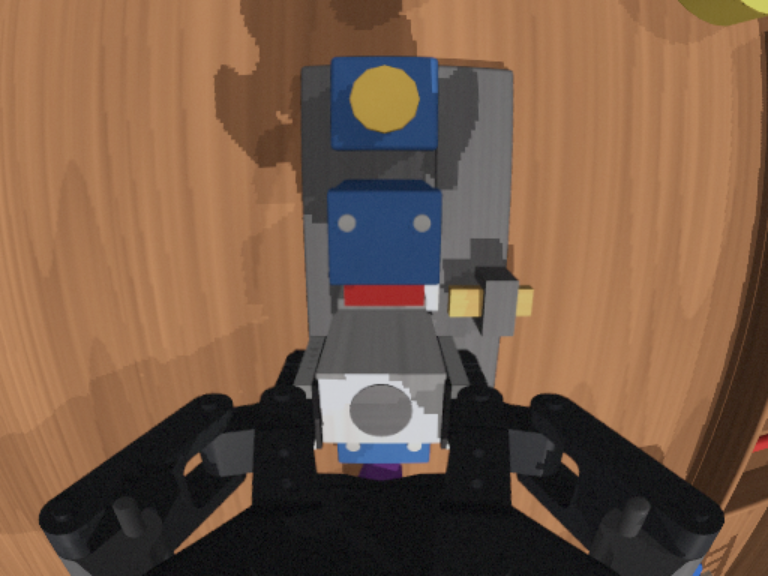

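Call:
arm_command([
  {"xyz": [-0.0015, 0, 0], "twist": [0, 0, 0], "fingers": 0.02},
  {"xyz": [-0.0015, 0, 0], "twist": [0, 0, 0], "fingers": 0.02},
  {"xyz": [-0.0015, 0, 0], "twist": [0, 0, 0], "fingers": 0.02},
  {"xyz": [-0.0015, 0, 0], "twist": [0, 0, 0], "fingers": 0.02},
  {"xyz": [0, 0, 0], "twist": [0, 0, 0], "fingers": 0.02},
])

```text
t: 18.73
ee_pos: [552.2, -20.5, 110.3]
ee_rot: [[-0.0, 1.0, 0.001], [-0.0, 0.001, -1.0], [-1.0, -0.0, 0.0]]
contact_force: [0.1, -0.5, -2.5]
finger_gap: 34.6
```

```bash
python3 st.py
```

```text
18.7333 [552.175 -20.495 110.297] tilt x -0.0002474418200728828 tilt y -0.00021231750347978478 [ 0.139 -0.513 -2.515] [ 0.019  0.019 -0.027] 34.586289167826365
```

Call:
arm_command([
  {"xyz": [-0.002, 0, -0.001], "twist": [0, 0, 0], "fingers": 0.02},
  {"xyz": [-0.004, 0, 0], "twist": [0, 0, 0], "fingers": 0.02},
  {"xyz": [-0.006, 0, 0], "twist": [0, 0, 0], "fingers": 0.02},
  {"xyz": [-0.006, 0, 0], "twist": [0, 0, 0], "fingers": 0.02},
  {"xyz": [-0.006, 0, 0], "twist": [0, 0, 0], "fingers": 0.02},
  {"xyz": [-0.006, 0, 0], "twist": [0, 0, 0], "fingers": 0.02},
  {"xyz": [-0.003, 0, 0], "twist": [0, 0, 0], "fingers": 0.02},
])

```text
t: 19.32
ee_pos: [552.7, -18.9, 144.4]
ee_rot: [[0.001, 1.0, 0.002], [-0.0, 0.002, -1.0], [-1.0, 0.001, 0.0]]
contact_force: [0.4, -0.8, -3.2]
finger_gap: 34.9
```

```bash
python3 st.py
python3 - <<'E'
from h import *
cv2.imwrite('pics/s13.png',cv2.resize(bot.get_image('side')[130:250,170:330],(768,576),interpolation=3))
E
```

```text
19.3167 [552.733 -18.885 144.439] tilt x -9.359585339703888e-05 tilt y 0.0013530060869708723 [ 0.365 -0.824 -3.189] [-0.003 -0.031  0.018] 34.92393650584644
```

View pics/s13.png

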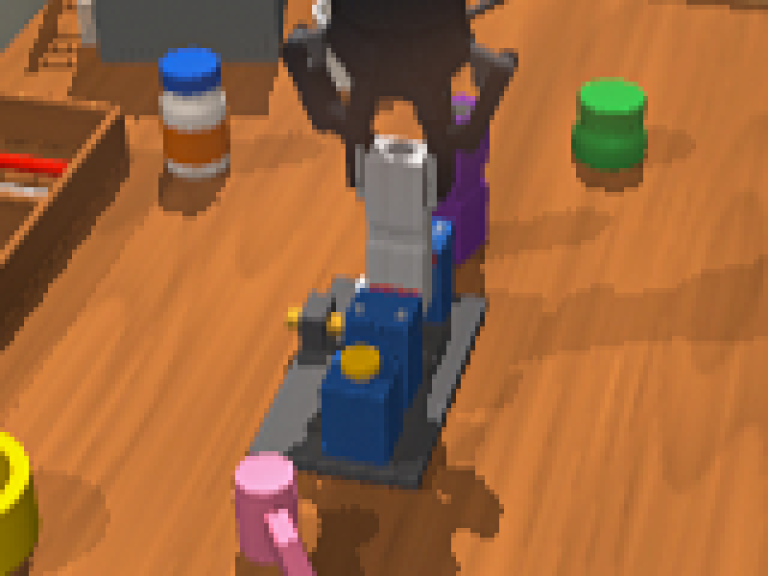

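Call:
arm_command([
  {"xyz": [-0.004, 0, 0], "twist": [0, 0, 0], "fingers": 0.02},
  {"xyz": [-0.007, 0, 0], "twist": [0, 0, 0], "fingers": 0.02},
  {"xyz": [-0.009, 0, 0], "twist": [0, 0, 0], "fingers": 0.02},
  {"xyz": [-0.009, 0, 0], "twist": [0, 0, 0], "fingers": 0.02},
  {"xyz": [-0.009, 0, 0], "twist": [0, 0, 0], "fingers": 0.02},
  {"xyz": [-0.008, 0, 0], "twist": [0, 0, 0], "fingers": 0.02},
  {"xyz": [-0.005, 0, 0], "twist": [0, 0, 0], "fingers": 0.02},
  {"xyz": [-0.002, 0, 0], "twist": [0, 0, 0], "fingers": 0.02},
  {"xyz": [0, 0, 0], "twist": [0, 0, 0], "fingers": 0.02},
  {"xyz": [0, 0, 0], "twist": [0, 0, 0], "fingers": 0.02},
  {"xyz": [0, 0, 0], "twist": [0, 0, 0], "fingers": 0.02},
  {"xyz": [0, 0, 0], "twist": [0, 0, 0], "fingers": 0.02},
])

```text
t: 20.37
ee_pos: [552.0, -19.0, 195.7]
ee_rot: [[-0.001, 1.0, 0.002], [0.0, 0.002, -1.0], [-1.0, -0.001, -0.0]]
contact_force: [0.5, 0.1, -3.2]
finger_gap: 34.7
```

```bash
python3 st.py
python3 - <<'E'
from h import *
c=cam('side'); im=bot.get_image('side')
cv2.imwrite('pics/s14.png',cv2.resize(im[120:240,170:330],(768,576),interpolation=3))
for P in ([-18,12,103],[18,12,103],[-18,12,213],[18,12,213]): print(P,((proj(c,'side',np.array(P)+[552.5,-19.5,0])[0]-[170,120])*4.8).round(1))
cv2.imwrite('pics/w14.png',cv2.resize(bot.get_image('wrist'),None,fx=1.5,fy=1.5))
cv2.imwrite('pics/t14.png',cv2.resize(bot.get_image('top')[110:300,110:400],None,fx=2.7,fy=2.7,interpolation=3))
E
```

```text
20.3667 [551.972 -18.993 195.702] tilt x 9.06523683186289e-06 tilt y -0.0009263795074702536 [ 0.466  0.081 -3.223] [0.072 0.018 0.011] 34.661416473967286
[-18, 12, 103] [422.4 292. ]
[18, 12, 103] [364.3 283.5]
[-18, 12, 213] [422.3 130.2]
[18, 12, 213] [360.4 122.3]
```

View pics/s14.png

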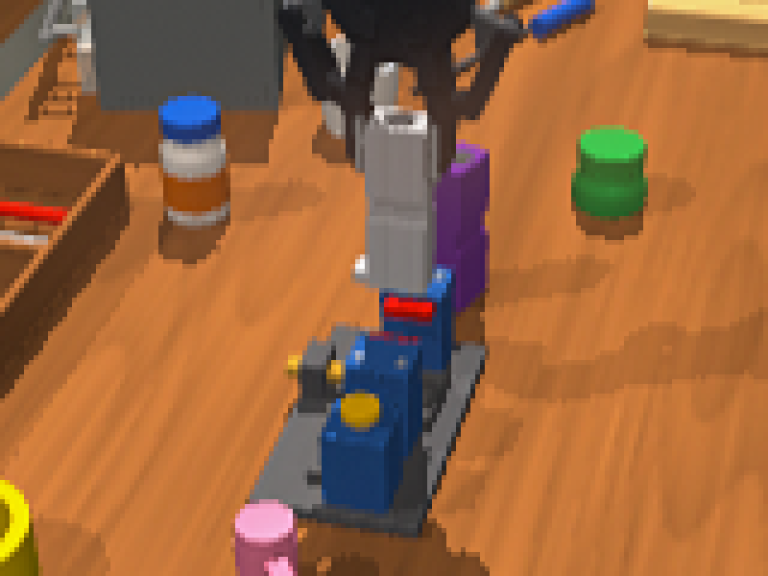

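View pics/w14.png

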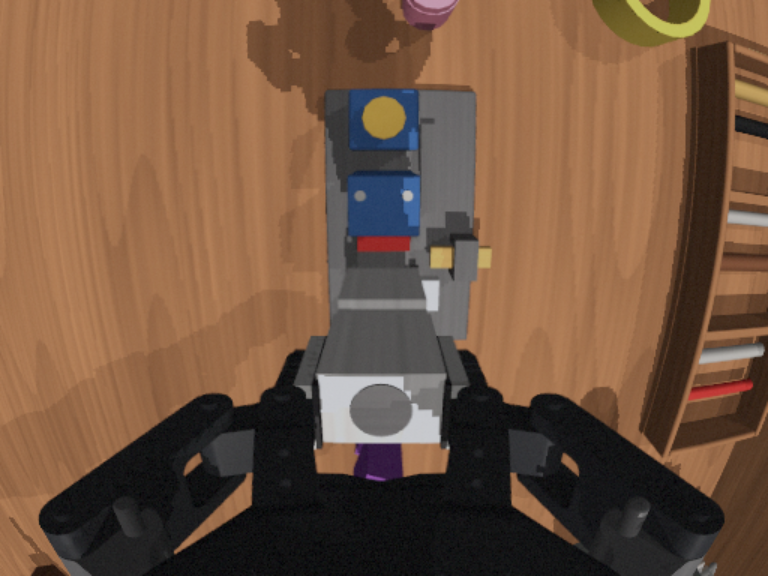

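View pics/t14.png

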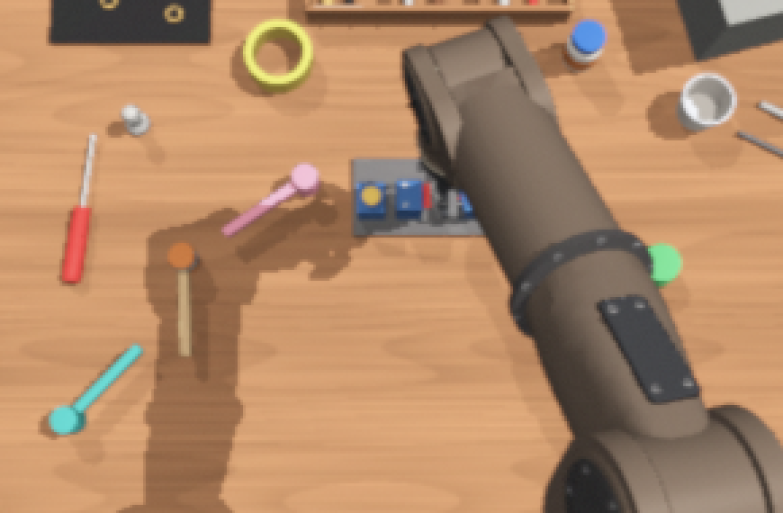

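Run:
```python
from h import *
s=bot.read_state(); print(s['t'],s['ee_pos'],abs(s['joint_velocities']).max())
print(bot.finish_job())
```

```text
20.5167 [552.14332818 -18.94170537 195.89292091] 0.0030943969088669653
the job is handed in; nothing more can be done
None
```

The job is done and handed in at about 20.5 s. No verdict came back, so what follows rests on my own readings.

- **Pin:** I took the orange-headed mallet by its wooden handle and pressed the pin down until it hit its stop (about 43 N at the wrist). The pictures show the cap down and the brass tongue drawn back.
- **Mallet:** I set it back standing on its head where I found it, well clear of the holder. The pink and turquoise mallets and the purple block were not touched, and I saw no bystander out of place.
- **Die:** I gripped it across its x faces and rocked it 0.128 rad towards the left jaw (+y), then at least 0.122 rad towards the right (−y). The lift past the 4 mm catch needed only about 2.5 N, roughly the die's weight. I did not see the right jaw's travel directly, but the die came through freely.
- **Final state:** The die is upright and still, with the tool tilt under 0.001 rad. It is within about 1 mm of the holder's axis. Its foot is at about z 102 mm, some 27 mm above the cheek tops. I worked this out from the tool position, and it agrees with the side picture.

Nothing in my last checks disagreed by more than 2 to 3 mm.

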